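Find the clay lid that rocks and set it aside

TASK

Three clay pot lids lie on the flat granite slab and one of them has warped in the kiln. Press gently on their rims to find the one that rocks, tipping it down under the press so that there is no doubt, then lift it by its knob and lay it gently, flat and knob up, in the orange tray and let go. Fired clay chips, so neither press nor set it down hard, and leave the two sound lids and everything else where they are.

Things in the scene. Friction and masses are not known exactly. Their poses are not given: they have to be found in the camera images.
- lid_a_knob (a point): round brown clay pot lid, 130 mm across, 0.27 to 0.39 kg. Flat rim, 13 mm high, from 45 to 64 mm from the middle; inside it the top swells to 16 mm at the foot of the knob, an upright stud 30 mm in diameter, its top 52 mm high. Point: middle of the knob, 38 mm above the lid's underside, z up; x and y mean nothing. One of lids a, b, c, alike from above, is warped.
- lid_b_knob (a point): lid and point just like lid_a's. Of the warped lid (any of the three), which lies level: the underside is bellied, so it rests on a straight 30 mm wide strip across its middle, direction unknown; the two sides beside the strip rise to 4 mm clear. A press down on the rim there, 56 mm from the middle, tips it 0.09 rad: the place gives 2 to 4 mm; let go, it settles back.
- lid_c_knob (a point): lid and point just like lid_a's. To tip the warped lid takes 1.5 N squarely on a high side, 2.5 N 45 degrees off; over the ends of its strip it does not rock, so press each lid at two places at least, a quarter turn apart. Sound lids stay level wherever pressed. Press with 4 to 10 N; above 35 N, in pressing or setting down, the clay chips.
- slab: fixed flat polished black granite slab, 190 x 540 mm, 20 mm thick, long side along its y axis; origin at the centre of its underside, on the bench, z up. The lids lie on its top (20 mm above the bench) in a row along it, their centres 137 mm or more apart.
- tray: fixed shallow orange plastic tray, open above, 225 x 225 mm outside, walls 30 mm high and 5 mm thick, floor 5 mm thick; origin at the centre of its underside, on the bench. Beyond one end of the slab.
- cobek: bystander: heavy grey stone mortar, 190 mm across, 58 mm high, beyond the other end of the slab; origin under its centre.
- clay_bowl: bystander: small clay bowl, 110 mm across, 48 mm high, behind the slab; origin under its centre.
- ulekan: bystander: bent dark wooden pestle lying on the bench behind the slab, about 155 mm long, 40 mm high; origin under it near its middle.
- teaspoon: bystander: steel teaspoon, 140 mm long, lying behind the slab; origin under its middle.
Not all that is in view belongs to the job. What is shaped like the part that bears lid_b_knob but blue or green is not meant.

How it is judged:
On the way, in this order (a step that is already met when the one before it is completed fails the run):
1. the warped lid, resting on the slab, is tipped (more than 0.06 rad) by a press of the fingers on it (((z of lid_a_knob in the frame of lid_a above 0.038025 m and angle between lid_a_knob's own z axis and vertical above 0.06 rad and contact force between the fingers and lid_a above 1 N and contact force between lid_a and slab above 2 N) or (z of lid_b_knob in the frame of lid_b above 0.038025 m and angle between lid_b_knob's own z axis and vertical above 0.06 rad and contact force between the fingers and lid_b above 1 N and contact force between lid_b and slab above 2 N) or (z of lid_c_knob in the frame of lid_c above 0.038025 m and angle between lid_c_knob's own z axis and vertical above 0.06 rad and contact force between the fingers and lid_c above 1 N and contact force between lid_c and slab above 2 N))), for 0.15 s.
2. the warped lid is lifted clear of the slab (((z of lid_a_knob in the frame of lid_a above 0.038025 m and height (world z) of lid_a_knob above 0.078 m) or (z of lid_b_knob in the frame of lid_b above 0.038025 m and height (world z) of lid_b_knob above 0.078 m) or (z of lid_c_knob in the frame of lid_c above 0.038025 m and height (world z) of lid_c_knob above 0.078 m))), for 0.1 s.
At the end, for the whole second after the job is handed in: the warped lid lies at rest flat on the floor of the tray, knob up (within 0.12 rad of level), let go; the two sound lids are still within 20 mm of where they lay (((z of lid_a_knob in the frame of lid_a above 0.038025 m and horizontal distance between lid_a_knob and tray below 0.06 m and height (world z) of lid_a_knob between 0.038 and 0.05 m and angle between lid_a_knob's own z axis and vertical below 0.12 rad and contact force between lid_a and tray above 1 N and linear speed of lid_a below 0.02 m/s) or (z of lid_b_knob in the frame of lid_b above 0.038025 m and horizontal distance between lid_b_knob and tray below 0.06 m and height (world z) of lid_b_knob between 0.038 and 0.05 m and angle between lid_b_knob's own z axis and vertical below 0.12 rad and contact force between lid_b and tray above 1 N and linear speed of lid_b below 0.02 m/s) or (z of lid_c_knob in the frame of lid_c above 0.038025 m and horizontal distance between lid_c_knob and tray below 0.06 m and height (world z) of lid_c_knob between 0.038 and 0.05 m and angle between lid_c_knob's own z axis and vertical below 0.12 rad and contact force between lid_c and tray above 1 N and linear speed of lid_c below 0.02 m/s)) and not ((z of lid_a_knob in the frame of lid_a below 0.038025 m and distance of lid_a_knob from where it was at the start of the episode above 0.02 m) or (z of lid_b_knob in the frame of lid_b below 0.038025 m and distance of lid_b_knob from where it was at the start of the episode above 0.02 m) or (z of lid_c_knob in the frame of lid_c below 0.038025 m and distance of lid_c_knob from where it was at the start of the episode above 0.02 m))); the robot touches nothing.
It fails at once if a lid is pressed on the slab or set down in the tray with more than 35 N (contact force between any of lid_a, lid_b, lid_c and slab above 35 N or contact force between any of lid_a, lid_b, lid_c and tray above 35 N).
It fails at once if a sound lid is shifted or lifted by more than 20 mm ((z of lid_a_knob in the frame of lid_a below 0.038025 m and distance of lid_a_knob from where it was at the start of the episode above 0.02 m) or (z of lid_b_knob in the frame of lid_b below 0.038025 m and distance of lid_b_knob from where it was at the start of the episode above 0.02 m) or (z of lid_c_knob in the frame of lid_c below 0.038025 m and distance of lid_c_knob from where it was at the start of the episode above 0.02 m)).
It fails at once if the mortar, pestle, clay bowl or spoon is shifted by more than 20 mm (distance of any of cobek, ulekan, clay_bowl, teaspoon from where it was at the start of the episode above 0.02 m).
It also fails if it takes over 70 s, if anything falls off the work surface, if the arm or the gripper's body presses on something with over 40 N, if the wrist force passes 120 N, or if a joint passes its speed limit or range.

ROBOT

A 6-joint arm with a two-finger parallel gripper is mounted at the origin on the work surface. World frame = base frame: x ahead of the robot, y to its left, z up, the work surface at z = 0. Lengths are in m, angles in rad, forces in N, time in s.
With the tool pointing down it reaches from about 0.425 to 0.95 m from the base axis. Payload 3.5 kg.
Tool frame: the origin (TCP) lies on the centre line of the jaws, within the pads' length; the fingertips stand 17 mm ahead of it and the grasp point (between the pads) lies 2 mm behind it; z points along the fingers, y is the line along which they close (so a half turn about z gives the same grasp; the last joint's range is limited). The gripper opens to 85 mm and grips with 20 to 120 N. Pads are 22 mm wide; open, the fingers measure 114 mm over their backs; the gripper's body (76 mm by 85 mm) begins 54 mm behind the grasp point. The pads swing forward as they close: fully open they stand 13 mm farther back than shut.
Start: joints at [-1.444, 0.286, 1.577, -0, 1.279, -0.15], TCP at [0.184, -0.649, 0.248] pointing down, gripper open.
Joint ranges: [-2.77, 2.77], [-0.9, 2.22], [0.21, 2.48], [-1.53, 4.67], [0.24, 2.81], [-2.84, 2.84]. Speed limits (rad/s): [2.79, 2.79, 3.14, 3.14, 3.14, 3.14].

INTERFACE

Orientations are given as a unit quaternion [x, y, z, w].
In Python, from plant import ctrl gives the robot as it stands. The module is installed in compiled form; this text tells all that it offers.
- The arm moves only by the tool drive_tool, never from a script. Its argument "moves" is a list of rows, each a list of 3 entries, a list of its own where there are three numbers: the turn, a rotation vector about the tool's x, y, z in rad, then the shift along the tool's x, y, z in m, then the finger opening in m, from 0 to 0.0854. A call has 1 to 5 rows; each row shifts and turns the commanded pose from where the row before left it, along the tool's axes as they then stand; what a row does not reach is not made up. A row lasts 1/8 s, in which the tool goes at most 62.5 mm and 10.7 degrees, less where a joint would pass 70% of its speed; a pose out of reach is approached as far as the arm can. A call with a gripper value outside its range is refused whole. The fingers move at their own pace and stop on an object; "grip_force" is the grip in N (left out, the last holds). Time passes only in rows, so rows that do not move let the fingers close. It gives the time, the measured TCP pose, the force, the opening and the grip force at its end, in the units of the state.
- ctrl.get_state(): the state, without advancing time (a new reading comes with each control period).
- ctrl.read_camera(name): name is "side" or "top"; returns a dict with "image" (480x640x3 uint8, red, green, blue), "fx", "fy", "cx", "cy" (pixels), "R" (3x3) and "t" (3): a world point X has camera coordinates R X + t. Camera axes: x right, y down, z forward; pixel columns grow to the right and rows downward; lengths in m; the calibration is good to about 2 mm. A picture is of the moment at which its call begins. There is no depth.
- ctrl.sign_off(): hands the job in; it is judged then, once.
The state is a dict: "time": time; "qpos": joint angles; "dq": joint speeds; "joint_efforts": joint torques, N m; "eef_pos": TCP position; "tcp_rot": TCP orientation; "contact_force": force on the tool from outside, world axes, zero at the start; "wrist_torque": the same for the moment, N m; "opening": opening from 0.0 (shut) to 1.0 (fully open); "finger_force": force on a finger pad.
Only numpy, scipy, OpenCV 4.12 (cv2) and the standard library are available. Lean on these libraries where they do the work, as an engineer would, in place of code of your own. Each camera call takes 0.05 s, during which the arm holds its last target. There are 200 camera calls.

## Working session

There is one attempt and no reset: what is moved stays moved. The work goes in short steps, Python scripts to look and compute and a tool call to move; the robot and the scene stay as the last step left them, time stands still between calls to the robot, and variables do not carry over. Pictures are saved under pics/ and viewed, at most 10 in all, crops included, and the job is handed in when it is done.

Besides the shell and the picture viewer there is one more tool, called after "Call:" by a JSON object that holds its "method" and its "body". drive_tool: Moves the arm, as the interface text tells. Its arguments: {"type":"object","properties":{"moves":{"type":"array","items":{"type":"array"}},"grip_force":{"type":"number"}},"required":["moves"]}

```bash
mkdir -p pics; python3 - <<'E'
from plant import ctrl
import cv2
s=ctrl.get_state()
for k,v in s.items(): print(k,v)
for n in("top","side"):
    c=ctrl.read_camera(n); cv2.imwrite(f"pics/{n}0.png",c["image"][:,:,::-1])
    print(n,c["fx"],c["fy"],c["cx"],c["cy"],c["R"],c["t"])
E
```

```text
time 0.0
qpos [-1.44398374e+00  2.87186099e-01  1.57822619e+00 -1.27861467e-05
  1.27860209e+00 -1.49974117e-01]
dq [0.00089903 0.00040191 0.00014997 0.0004112  0.00112058 0.00032303]
joint_efforts [ 1.18201110e-04 -4.05977154e+01 -2.92625499e+01 -2.38848770e-04
  5.78609193e-03 -9.22431497e-06]
eef_pos [ 0.18441543 -0.64865581  0.24690688]
tcp_rot [ 9.90437934e-01  1.37953735e-01  7.90290177e-06 -1.21084803e-03]
contact_force [ 0.32044077  0.9121692  -0.3828085 ]
wrist_torque [-0.02330947 -0.03141419 -0.01848702]
finger_force 0.0
opening 1.0005235005659772
top 441.39360582245774 441.39360582245774 323.6712259731419 237.38986547586876 [[ 6.35359206e-02 -9.97979297e-01  7.14162731e-04]
 [-9.76739107e-01 -6.23304961e-02 -2.05172185e-01]
 [ 2.04802107e-01  1.23382530e-02 -9.78725633e-01]] [-0.01525519  0.49729383  0.99287123]
side 511.3159796352824 511.3159796352824 325.57106235076 235.22540708591168 [[-8.07889003e-01 -5.89334278e-01  6.83781397e-04]
 [-3.72805730e-01  5.10161506e-01 -7.75081367e-01]
 [ 4.56433179e-01 -6.26434630e-01 -6.31861066e-01]] [0.37522186 0.24123328 1.0618068 ]
```

View pics/top0.png

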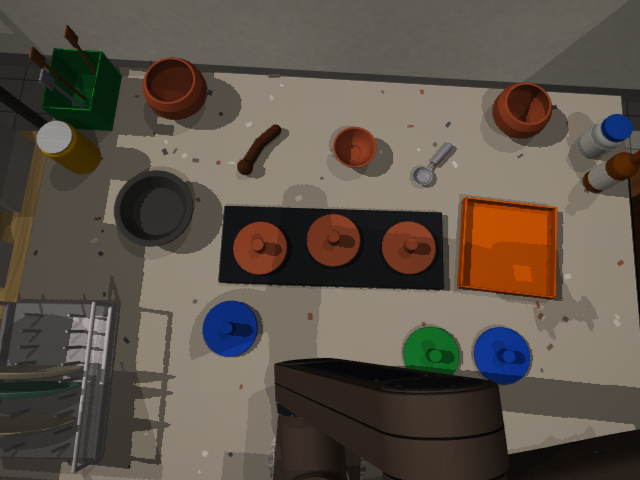

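View pics/side0.png

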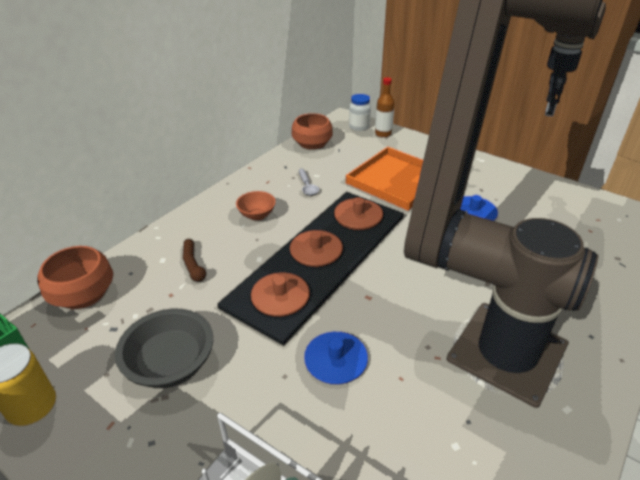

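The top view shows brown lids at about (260,247), (333,240) and (409,247), with the orange tray at (508,248). The blue and green lids are decoys. The side view confirms the row, and the arm hides none of it.

```bash
cat > h.py <<'E'
import numpy as np, cv2
from plant import ctrl
def ray(c,uv,z):
    uv=np.asarray(uv,float).reshape(-1,2)
    d=np.c_[(uv[:,0]-c["cx"])/c["fx"],(uv[:,1]-c["cy"])/c["fy"],np.ones(len(uv))]@c["R"]
    o=-c["R"].T@c["t"]
    return o+d*((z-o[2])/d[:,2])[:,None]
def proj(c,X):
    p=c["R"]@np.asarray(X,float)+c["t"]; return c["fx"]*p[0]/p[2]+c["cx"],c["fy"]*p[1]/p[2]+c["cy"]
def blobs(c,lo,hi,amin):
    hsv=cv2.cvtColor(c["image"],cv2.COLOR_RGB2HSV)
    m=cv2.morphologyEx(cv2.inRange(hsv,lo,hi),cv2.MORPH_CLOSE,np.ones((5,5),np.uint8))
    cs,_=cv2.findContours(m,cv2.RETR_EXTERNAL,cv2.CHAIN_APPROX_NONE)
    return [k[:,0,:] for k in cs if cv2.contourArea(k)>amin]
def show():
    s=ctrl.get_state(); print({k:np.round(s[k],4).tolist() for k in("time","qpos","eef_pos","tcp_rot","contact_force","opening","finger_force")})
E
python3 - <<'E'
from h import *
for n in("top","side"):
    c=ctrl.read_camera(n)
    for (u,v) in ([(245,250),(320,243),(395,250),(508,248)] if n=="top" else []): print(cv2.cvtColor(c["image"],cv2.COLOR_RGB2HSV)[v,u])
    for k in blobs(c,(0,110,50),(9,215,255),400)+blobs(c,(8,225,90),(16,255,255),1500):
        (u,v)=k.mean(0)
        P=ray(c,k,.033)[:,:2].astype(np.float32); (x,y),r=cv2.minEnclosingCircle(P)
        A=np.c_[2*P,np.ones(len(P))]; s=np.linalg.lstsq(A,(P**2).sum(1),rcond=None)[0]
        R=cv2.minAreaRect(ray(c,k,.03)[:,:2].astype(np.float32))
        print(n,int(u),int(v),len(k),"enc",np.round((x,y,r),4),"lsq",np.round((s[0],s[1],(s[2]+s[0]**2+s[1]**2)**.5),4),"rect",np.round(R[0],4),np.round(R[1],3),round(R[2],1))
    for k in blobs(c,(0,0,0),(180,90,40),6000):
        R=cv2.minAreaRect(ray(c,k,.02)[:,:2].astype(np.float32)); print("dark",n,np.round(R[0],4),np.round(R[1],3),R[2])
E
```

```text
[  8 187 135]
[  8 188 111]
[  8 185 116]
[ 12 253 161]
top 408 247 150 enc [ 0.4912 -0.1873  0.0651] lsq [ 0.4911 -0.1874  0.0638] rect [ 0.492  -0.1884] [0.127 0.128] 3.6
top 259 247 152 enc [0.4676 0.1691 0.0652] lsq [0.4673 0.1688 0.0637] rect [0.4684 0.169 ] [0.128 0.129] 68.2
top 332 239 149 enc [ 0.4976 -0.0057  0.0651] lsq [ 0.4976 -0.0058  0.0637] rect [ 0.4975 -0.0051] [0.128 0.128] 3.7
top 354 146 118 enc [ 0.7393 -0.0456  0.0552] lsq [ 0.7389 -0.0458  0.0538] rect [ 0.74   -0.0462] [0.108 0.109] 3.7
top 522 110 162 enc [ 0.8695 -0.4704  0.0829] lsq [ 0.8688 -0.4697  0.0761] rect [ 0.8705 -0.4724] [0.138 0.166] 48.8
top 173 92 222 enc [0.8733 0.4304 0.0917] lsq [0.8735 0.4351 0.0817] rect [0.8752 0.4388] [0.157 0.171] 77.5
top 508 247 368 enc [ 0.5076 -0.426   0.1595] lsq [ 0.508  -0.4262  0.129 ] rect [ 0.5085 -0.4272] [0.23  0.225] 86.8
dark top [ 0.1109 -0.3001] [0.838 0.205] 75.53597259521484
dark top [ 0.4821 -0.0043] [0.191 0.537] 1.8228734731674194
side 279 293 148 enc [0.4665 0.1722 0.0692] lsq [0.4661 0.1719 0.0667] rect [0.4682 0.1696] [0.131 0.138] 37.5
side 74 277 197 enc [0.8879 0.4112 0.114 ] lsq [0.8889 0.4083 0.097 ] rect [0.8911 0.4091] [0.152 0.228] 69.8
side 315 247 127 enc [ 0.4961 -0.0023  0.0699] lsq [ 0.4961 -0.0022  0.067 ] rect [ 0.4984 -0.0044] [0.132 0.138] 36.2
side 358 213 116 enc [ 0.4925 -0.1832  0.0732] lsq [ 0.49   -0.1825  0.0677] rect [ 0.4917 -0.1837] [0.134 0.138] 5.3
side 255 204 92 enc [ 0.7384 -0.0467  0.0655] lsq [ 0.7401 -0.0502  0.0572] rect [ 0.7464 -0.053 ] [0.108 0.122] 14.6
side 311 130 108 enc [ 0.8726 -0.4891  0.123 ] lsq [ 0.879  -0.4884  0.0996] rect [ 0.8807 -0.4899] [0.135 0.246] 39.0
```

Call:
{"method": "drive_tool", "body": {"moves": [[[0,0,0.1385],[0,0,0],0],[[0,0,0.1385],[0,0,0],0],[[0,0,0],[0.036,-0.046,0],0],[[0,0,0],[0.036,-0.046,0],0],[[0,0,0],[0.036,-0.046,0],0]], "grip_force": 40}}

```text
time: 0.82
eef_pos: [0.2933, -0.5098, 0.248]
tcp_rot: [1.0, -0.0, 0.0, -0.0]
contact_force: [0.1, -0.0, 0.1]
opening: -0.004
finger_force: 0.0
```

Call:
{"method": "drive_tool", "body": {"moves": [[[0,0,0],[0.036,-0.046,0],0],[[0,0,0],[0.036,-0.046,0],0],[[0,0,0],[0.036,-0.046,0],0],[[0,0,0],[0.036,-0.046,0],0],[[0,0,0],[0.036,-0.046,0],0]]}}

```text
time: 1.45
eef_pos: [0.4734, -0.2796, 0.2483]
tcp_rot: [1.0, -0.0, 0.0, 0.0]
contact_force: [0.2, -1.3, 0.1]
opening: 0.005
finger_force: 0.0
```

Call:
{"method": "drive_tool", "body": {"moves": [[[0,0,0],[0.0375,-0.0465,0],0],[[0,0,0],[0.0375,-0.0465,0],0],[[0,0,0],[0,0,0.06],0],[[0,0,0],[0,0,0.06],0],[[0,0,0],[0,0,0.04],0]]}}

```text
time: 2.08
eef_pos: [0.5462, -0.1871, 0.085]
tcp_rot: [1.0, 0.0, -0.002, -0.001]
contact_force: [0.0, 0.1, 0.2]
opening: 0.002
finger_force: 0.0
```

Call:
{"method": "drive_tool", "body": {"moves": [[[0,0,0],[0,0,0.01],0],[[0,0,0],[0,0,0.005],0],[[0,0,0],[0,0,0],0],[[0,0,0],[0,0,0],0]]}}

```text
time: 2.58
eef_pos: [0.5488, -0.1891, 0.0754]
tcp_rot: [1.0, -0.0, 0.002, 0.001]
contact_force: [1.2, -0.5, 0.5]
opening: 0.002
finger_force: 0.0
```

Call:
{"method": "drive_tool", "body": {"moves": [[[0,0,0],[0,0,0.004],0],[[0,0,0],[0,0,0.004],0],[[0,0,0],[0,0,0.002],0],[[0,0,0],[0,0,0],0]]}}

```text
time: 3.08
eef_pos: [0.5474, -0.1882, 0.0629]
tcp_rot: [1.0, -0.0, -0.0, -0.0]
contact_force: [0.0, -0.4, -0.7]
opening: -0.001
finger_force: 0.0
```

```bash
python3 - <<'E'
from h import *
show(); show()
c=ctrl.read_camera("side"); u,v=map(int,proj(c,(.52,-.187,.06)))
cv2.imwrite("pics/s1.png",cv2.resize(c["image"][v-70:v+70,u-90:u+90,::-1],None,fx=4,fy=4)); show()
E
```

```text
{'time': 3.075, 'qpos': [-0.5064, 0.3008, 1.9321, 0.0, 0.9095, 1.0645], 'eef_pos': [0.5474, -0.1882, 0.0629], 'tcp_rot': [1.0, -0.0001, -0.0003, -0.0002], 'contact_force': [0.0112, -0.373, -0.679], 'opening': -0.0008, 'finger_force': 0.0}
{'time': 3.075, 'qpos': [-0.5064, 0.3008, 1.9321, 0.0, 0.9095, 1.0645], 'eef_pos': [0.5474, -0.1882, 0.0629], 'tcp_rot': [1.0, -0.0001, -0.0003, -0.0002], 'contact_force': [0.0112, -0.373, -0.679], 'opening': -0.0008, 'finger_force': 0.0}
{'time': 3.125, 'qpos': [-0.5064, 0.3006, 1.9319, 0.0, 0.9095, 1.0646], 'eef_pos': [0.5475, -0.1883, 0.0631], 'tcp_rot': [1.0, -0.0001, -0.0002, -0.0001], 'contact_force': [-0.4657, 0.4348, 0.0301], 'opening': 0.0037, 'finger_force': 0.0}
```

View pics/s1.png

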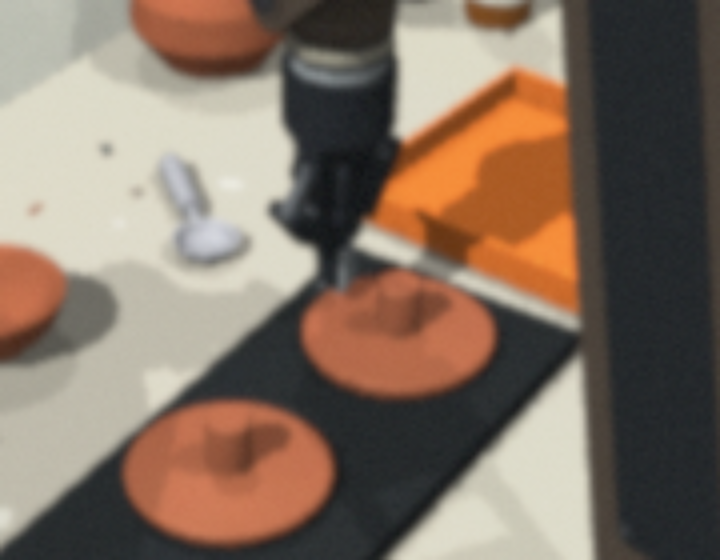

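The crop shows the closed fingertips at (340,285), just above the far rim of the right-hand lid and not touching it yet. I'll keep going down in small steps.

Call:
{"method": "drive_tool", "body": {"moves": [[[0,0,0],[0,0,0.001],0],[[0,0,0],[0,0,0.001],0],[[0,0,0],[0,0,0.001],0],[[0,0,0],[0,0,0],0]]}}

```text
time: 3.62
eef_pos: [0.5475, -0.1883, 0.0602]
tcp_rot: [1.0, -0.0, -0.0, -0.0]
contact_force: [0.4, 0.5, 0.1]
opening: -0.001
finger_force: 0.0
```

Call:
{"method": "drive_tool", "body": {"moves": [[[0,0,0],[0,0,0.002],0],[[0,0,0],[0,0,0.002],0],[[0,0,0],[0,0,0.002],0],[[0,0,0],[0,0,0.001],0],[[0,0,0],[0,0,0],0]]}}

```text
time: 4.25
eef_pos: [0.5475, -0.1883, 0.0532]
tcp_rot: [1.0, -0.0, -0.0, -0.0]
contact_force: [0.3, -0.0, -0.1]
opening: -0.005
finger_force: 0.0
```

Call:
{"method": "drive_tool", "body": {"moves": [[[0,0,0],[0,0,0.001],0],[[0,0,0],[0,0,0.001],0],[[0,0,0],[0,0,0.0005],0],[[0,0,0],[0,0,0],0]]}}

```text
time: 4.75
eef_pos: [0.5476, -0.1884, 0.051]
tcp_rot: [1.0, -0.0, -0.0, -0.0]
contact_force: [-1.6, -0.7, 1.5]
opening: -0.002
finger_force: 0.6
```

Call:
{"method": "drive_tool", "body": {"moves": [[[0,0,0],[0,0,0.0005],0],[[0,0,0],[0,0,0],0],[[0,0,0],[0,0,0],0]]}}

```text
time: 5.12
eef_pos: [0.5477, -0.1884, 0.0509]
tcp_rot: [1.0, -0.0, -0.0, -0.0]
contact_force: [-3.0, 1.1, 5.9]
opening: 0.002
finger_force: 2.6
```

Call:
{"method": "drive_tool", "body": {"moves": [[[0,0,0],[0,0,0.0003],0],[[0,0,0],[0,0,0],0]]}}

```text
time: 5.38
eef_pos: [0.5477, -0.1884, 0.0508]
tcp_rot: [1.0, -0.0, -0.0, -0.0]
contact_force: [-2.3, 0.7, 6.6]
opening: -0.001
finger_force: 3.3
```

Call:
{"method": "drive_tool", "body": {"moves": [[[0,0,0],[0,0,-0.009],0],[[0,0,0],[0,-0.06,0],0],[[0,0,0],[-0.056,0,0],0],[[0,0,0],[0,0,0.004],0],[[0,0,0],[0,0,0.003],0]]}}

```text
time: 6.0
eef_pos: [0.4922, -0.1287, 0.0524]
tcp_rot: [1.0, -0.0, 0.001, 0.0]
contact_force: [0.8, -0.5, 0.4]
opening: -0.001
finger_force: 0.0
```

Call:
{"method": "drive_tool", "body": {"moves": [[[0,0,0],[0,0,0.001],0],[[0,0,0],[0,0,0],0],[[0,0,0],[0,0,0],0]]}}

```text
time: 6.38
eef_pos: [0.4922, -0.1288, 0.0512]
tcp_rot: [1.0, -0.0, 0.0, 0.0]
contact_force: [0.1, -0.4, -0.4]
opening: 0.002
finger_force: 0.0
```

Call:
{"method": "drive_tool", "body": {"moves": [[[0,0,0],[0,0,0.001],0],[[0,0,0],[0,0,0],0],[[0,0,0],[0,0,0],0]]}}

```text
time: 6.75
eef_pos: [0.4921, -0.1286, 0.0506]
tcp_rot: [1.0, -0.0, 0.001, 0.0]
contact_force: [0.4, -1.2, 4.0]
opening: 0.0
finger_force: 1.8
```

Call:
{"method": "drive_tool", "body": {"moves": [[[0,0,0],[0,0,-0.009],0],[[0,0,0],[0.0055,-0.032,0],0],[[0,0,0],[0,-0.032,0],0],[[0,0,0],[0,0,0.004],0],[[0,0,0],[0,0,0.003],0]]}}

```text
time: 7.38
eef_pos: [0.497, -0.0646, 0.0519]
tcp_rot: [1.0, 0.0, -0.0, 0.0]
contact_force: [-0.1, -1.0, -0.1]
opening: 0.002
finger_force: 0.0
```

Call:
{"method": "drive_tool", "body": {"moves": [[[0,0,0],[0,0,0.001],0],[[0,0,0],[0,0,0],0],[[0,0,0],[0,0,0],0]]}}

```text
time: 7.75
eef_pos: [0.4972, -0.0648, 0.0511]
tcp_rot: [1.0, -0.0, 0.0, 0.0]
contact_force: [0.6, 0.5, -0.1]
opening: 0.003
finger_force: 0.0
```

Call:
{"method": "drive_tool", "body": {"moves": [[[0,0,0],[0,0,0.001],0],[[0,0,0],[0,0,0],0],[[0,0,0],[0,0,0],0]]}}

```text
time: 8.12
eef_pos: [0.4974, -0.0646, 0.0505]
tcp_rot: [1.0, 0.0, 0.0, 0.0]
contact_force: [-1.7, -1.7, 4.3]
opening: 0.0
finger_force: 2.0
```

Call:
{"method": "drive_tool", "body": {"moves": [[[0,0,0],[0,0,-0.009],0],[[0,0,0],[0.057,0,0],0],[[0,0,0],[0,-0.06,0],0],[[0,0,0],[0,0,0.004],0],[[0,0,0],[0,0,0.003],0]]}}

```text
time: 8.75
eef_pos: [0.5538, -0.0041, 0.0518]
tcp_rot: [1.0, 0.0, -0.0, 0.0]
contact_force: [-1.0, -0.6, -0.8]
opening: -0.002
finger_force: 0.0
```

Call:
{"method": "drive_tool", "body": {"moves": [[[0,0,0],[0,0,0.001],0],[[0,0,0],[0,0,0],0],[[0,0,0],[0,0,0],0]]}}

```text
time: 9.12
eef_pos: [0.5542, -0.0051, 0.0513]
tcp_rot: [1.0, -0.001, 0.0, 0.0]
contact_force: [-0.3, 0.4, 0.2]
opening: 0.0
finger_force: 0.0
```

Call:
{"method": "drive_tool", "body": {"moves": [[[0,0,0],[0,0,0.001],0],[[0,0,0],[0,0,0],0],[[0,0,0],[0,0,0],0]]}}

```text
time: 9.5
eef_pos: [0.5545, -0.0046, 0.0504]
tcp_rot: [1.0, -0.0, 0.0, 0.0]
contact_force: [1.2, -1.9, 1.5]
opening: 0.001
finger_force: 0.7
```

Call:
{"method": "drive_tool", "body": {"moves": [[[0,0,0],[0,0,0.0008],0],[[0,0,0],[0,0,0],0],[[0,0,0],[0,0,0],0]]}}

```text
time: 9.88
eef_pos: [0.5547, -0.0044, 0.0496]
tcp_rot: [1.0, -0.0, 0.001, 0.0]
contact_force: [1.3, -1.3, 1.5]
opening: -0.003
finger_force: 1.1
```

It gives: 0.8 mm further down at a steady 1.5 N. So the middle lid is the warped one, and I'll tip it fully.

Call:
{"method": "drive_tool", "body": {"moves": [[[0,0,0],[0,0,0.001],0],[[0,0,0],[0,0,0.0005],0],[[0,0,0],[0,0,0],0]]}}

```text
time: 10.25
eef_pos: [0.5549, -0.0043, 0.0485]
tcp_rot: [1.0, -0.0, 0.001, -0.0]
contact_force: [1.5, 0.5, 4.4]
opening: 0.001
finger_force: 2.6
```

Call:
{"method": "drive_tool", "body": {"moves": [[[0,0,0],[0,0,0.001],0],[[0,0,0],[0,0,0],0],[[0,0,0],[0,0,0],0]]}}

```text
time: 10.62
eef_pos: [0.555, -0.0043, 0.0484]
tcp_rot: [1.0, -0.0, 0.001, -0.0]
contact_force: [-0.4, 1.0, 10.6]
opening: -0.0
finger_force: 4.8
```

Call:
{"method": "drive_tool", "body": {"moves": [[[0,0,0],[0,0,-0.02],0],[[0,0,0],[0,0,-0.04],0],[[0,0,0],[-0.0575,0.0005,0],0.08],[[0,0,0],[0,0,0],0.08],[[0,0,0],[0,0,0],0.08]]}}

```text
time: 11.25
eef_pos: [0.4959, -0.0046, 0.1061]
tcp_rot: [1.0, -0.0, -0.001, -0.0]
contact_force: [0.6, 0.5, 0.4]
opening: 0.635
finger_force: 0.0
```

```bash
python3 - <<'E'
from h import *
show()
c=ctrl.read_camera("side")
for k in blobs(c,(0,110,50),(9,215,255),400): print(k.mean(0).round(),np.round(cv2.minAreaRect(ray(c,k,.033)[:,:2].astype(np.float32))[0],4))
u,v=map(int,proj(c,(.5,0,.06)))
cv2.imwrite("pics/s2.png",cv2.resize(c["image"][v-70:v+70,u-90:u+90,::-1],None,fx=4,fy=4))
E
```

```text
{'time': 11.25, 'qpos': [-0.2143, 0.063, 2.1161, 0.0001, 0.9642, 1.3568], 'eef_pos': [0.4959, -0.0046, 0.1061], 'tcp_rot': [1.0, -0.0001, -0.0008, -0.0002], 'contact_force': [0.6004, 0.4606, 0.3868], 'opening': 0.6349, 'finger_force': 0.0}
[280. 294.] [0.466  0.1717]
[ 74. 277.] [0.8875 0.4097]
[316. 248.] [ 0.4945 -0.0018]
[358. 214.] [ 0.4893 -0.181 ]
[256. 204.] [ 0.7431 -0.0518]
```

View pics/s2.png

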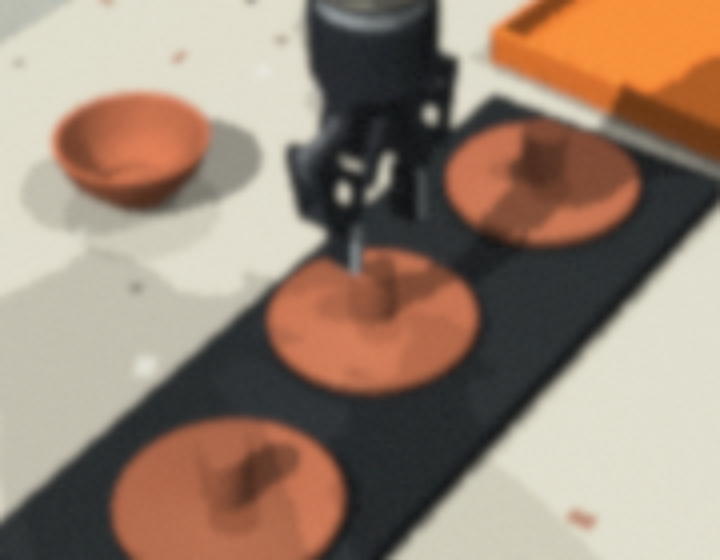

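The opened gripper straddles the middle lid's knob at crop position (375,285), and the lids have not moved. Next I'll descend and grip.

Call:
{"method": "drive_tool", "body": {"moves": [[[0,0,0],[0,0,0],0.08],[[0,0,0],[0,0,0.02],0.08],[[0,0,0],[0,0,0.02],0.08],[[0,0,0],[0,0,0.006],0.08],[[0,0,0],[0,0,0],0.08]]}}

```text
time: 11.92
eef_pos: [0.4969, -0.0049, 0.0606]
tcp_rot: [1.0, -0.0, -0.0, -0.0]
contact_force: [-0.2, -1.1, 0.2]
opening: 0.935
finger_force: 0.0
```

Call:
{"method": "drive_tool", "body": {"moves": [[[0,0,0],[0,0,0],0.05],[[0,0,0],[0,0,0],0.035],[[0,0,0],[0,0,0],0.02],[[0,0,0],[0,0,0],0.02],[[0,0,0],[0,0,0],0.02]], "grip_force": 40}}

```text
time: 12.55
eef_pos: [0.4972, -0.005, 0.0615]
tcp_rot: [1.0, -0.0, 0.001, 0.0]
contact_force: [-1.6, -0.7, 4.5]
opening: 0.335
finger_force: 40.0
```

Call:
{"method": "drive_tool", "body": {"moves": [[[0,0,0],[0,0,-0.005],0.02],[[0,0,0],[0,0,-0.015],0.02],[[0,0,0],[0,0,-0.03],0.02],[[0,0,0],[0,0,-0.05],0.02],[[0,0,0],[0,0,0],0.02]]}}

```text
time: 13.18
eef_pos: [0.4997, -0.0054, 0.166]
tcp_rot: [1.0, -0.0, 0.005, 0.001]
contact_force: [0.9, -0.8, -2.1]
opening: 0.334
finger_force: 40.0
```

Call:
{"method": "drive_tool", "body": {"moves": [[[0,0,0],[0,0.02,0],0.02],[[0,0,0],[0.002,0.04,0],0.02],[[0,0,0],[0.002,0.045,0],0.02],[[0,0,0],[0.002,0.045,0],0.02],[[0,0,0],[0.002,0.045,0],0.02]]}}

```text
time: 13.8
eef_pos: [0.5035, -0.2006, 0.1593]
tcp_rot: [1.0, -0.0, -0.001, -0.001]
contact_force: [0.9, 0.0, -2.5]
opening: 0.337
finger_force: 40.0
```

Call:
{"method": "drive_tool", "body": {"moves": [[[0,0,0],[0.002,0.045,0],0.02],[[0,0,0],[0,0.045,0],0.02],[[0,0,0],[0,0.045,0],0.02],[[0,0,0],[0,0.045,0],0.02],[[0,0,0],[0,0.03,0],0.02]]}}

```text
time: 14.42
eef_pos: [0.5054, -0.4112, 0.1589]
tcp_rot: [1.0, -0.001, -0.001, -0.001]
contact_force: [-0.0, -0.3, -2.7]
opening: 0.337
finger_force: 40.1
```

Call:
{"method": "drive_tool", "body": {"moves": [[[0,0,0],[0,0.016,0],0.02],[[0,0,0],[0,0,0],0.02],[[0,0,0],[0,0,0],0.02]]}}

```text
time: 14.8
eef_pos: [0.5065, -0.4244, 0.1601]
tcp_rot: [1.0, 0.0, -0.0, -0.001]
contact_force: [0.9, 0.2, -2.0]
opening: 0.336
finger_force: 40.1
```

```bash
python3 - <<'E'
from h import *
show()
c=ctrl.read_camera("side"); u,v=map(int,proj(c,(.5,-.42,.1)))
cv2.imwrite("pics/s3.png",cv2.resize(c["image"][max(v-80,0):v+80,u-100:u+100,::-1],None,fx=3.5,fy=3.5))
E
```

```text
{'time': 14.8, 'qpos': [-0.8509, 0.3362, 1.6818, 0.0005, 1.1256, 0.7191], 'eef_pos': [0.5065, -0.4244, 0.1601], 'tcp_rot': [1.0, 0.0003, -0.0005, -0.0009], 'contact_force': [0.8558, 0.2471, -2.0422], 'opening': 0.3357, 'finger_force': 40.105}
```

View pics/s3.png

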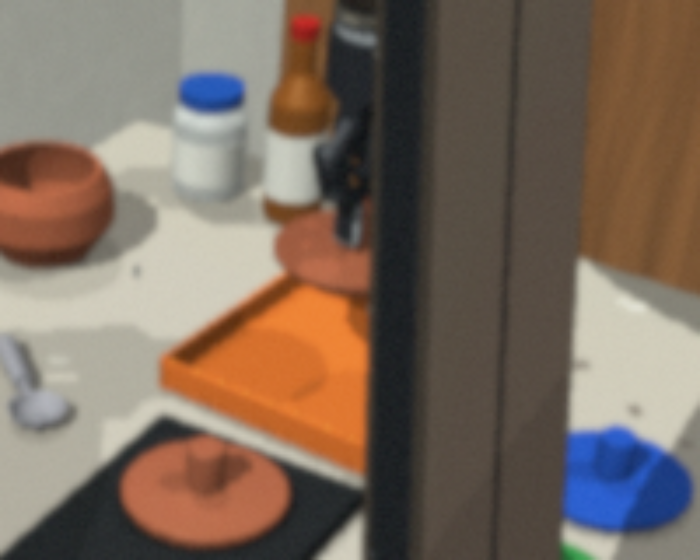

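The lid hangs level at crop position (330,250), above the tray, and the other lids are undisturbed. I'll lower it quickly to about 8 mm above the floor, then slowly.

Call:
{"method": "drive_tool", "body": {"moves": [[[0,0,0],[0,0,0.03],0.02],[[0,0,0],[0,0,0.035],0.02],[[0,0,0],[0,0,0.025],0.02],[[0,0,0],[0,0,0.01],0.02],[[0,0,0],[0,0,0.004],0.02]]}}

```text
time: 15.48
eef_pos: [0.5068, -0.4253, 0.0568]
tcp_rot: [1.0, 0.0, 0.0, -0.0]
contact_force: [1.2, -1.2, -2.0]
opening: 0.339
finger_force: 40.1
```

Call:
{"method": "drive_tool", "body": {"moves": [[[0,0,0],[0,0,0.002],0.02],[[0,0,0],[0,0,0.001],0.02],[[0,0,0],[0,0,0.001],0.02],[[0,0,0],[0,0,0],0.02],[[0,0,0],[0,0,0],0.02]]}}

```text
time: 16.1
eef_pos: [0.5066, -0.426, 0.0529]
tcp_rot: [1.0, -0.0, 0.0, 0.0]
contact_force: [-0.2, -0.2, -2.5]
opening: 0.338
finger_force: 40.1
```

Call:
{"method": "drive_tool", "body": {"moves": [[[0,0,0],[0,0,0.001],0.02],[[0,0,0],[0,0,0.001],0.02],[[0,0,0],[0,0,0.001],0.02],[[0,0,0],[0,0,0.001],0.02],[[0,0,0],[0,0,0],0.02]]}}

```text
time: 16.73
eef_pos: [0.5065, -0.4258, 0.0485]
tcp_rot: [1.0, -0.0, -0.0, -0.0]
contact_force: [0.0, -0.5, -2.7]
opening: 0.339
finger_force: 40.1
```

Call:
{"method": "drive_tool", "body": {"moves": [[[0,0,0],[0,0,0.001],0.02],[[0,0,0],[0,0,0.0005],0.02],[[0,0,0],[0,0,0],0.02],[[0,0,0],[0,0,0],0.02]]}}

```text
time: 17.23
eef_pos: [0.5066, -0.4259, 0.0473]
tcp_rot: [1.0, -0.0, 0.0, 0.0]
contact_force: [0.5, -0.6, -2.9]
opening: 0.339
finger_force: 40.1
```

Call:
{"method": "drive_tool", "body": {"moves": [[[0,0,0],[0,0,0.0005],0.02],[[0,0,0],[0,0,0.0005],0.02],[[0,0,0],[0,0,0],0.02],[[0,0,0],[0,0,0],0.02]]}}

```text
time: 17.73
eef_pos: [0.5066, -0.426, 0.0466]
tcp_rot: [1.0, -0.0, 0.0, 0.0]
contact_force: [-1.5, 1.0, -0.5]
opening: 0.337
finger_force: 40.3
```

Call:
{"method": "drive_tool", "body": {"moves": [[[0,0,0],[0,0,0.0004],0.02],[[0,0,0],[0,0,0],0.02],[[0,0,0],[0,0,0],0.02]]}}

```text
time: 18.1
eef_pos: [0.5066, -0.426, 0.0466]
tcp_rot: [1.0, -0.0, 0.0, 0.0]
contact_force: [-1.8, 1.6, 5.0]
opening: 0.338
finger_force: 40.8
```

Call:
{"method": "drive_tool", "body": {"moves": [[[0,0,0],[0,0,0],0.032],[[0,0,0],[0,0,0],0.045],[[0,0,0],[0,0,0],0.07],[[0,0,0],[0,0,0],0.08],[[0,0,0],[0,0,0],0.08]], "grip_force": 20}}

```text
time: 18.73
eef_pos: [0.5065, -0.4259, 0.0458]
tcp_rot: [1.0, -0.0, 0.0, 0.0]
contact_force: [-0.4, -0.6, 0.4]
opening: 0.935
finger_force: 0.0
```

Released. I'll retract straight up and move clear to check.

Call:
{"method": "drive_tool", "body": {"moves": [[[0,0,0],[0,0,-0.015],0.08],[[0,0,0],[0,0,-0.03],0.08],[[0,0,0],[0,0,-0.05],0.08],[[0,0,0],[0,0,-0.05],0.08],[[0,0,0],[0,0,-0.05],0.08]]}}

```text
time: 19.35
eef_pos: [0.5065, -0.4258, 0.2439]
tcp_rot: [1.0, -0.0, 0.001, 0.001]
contact_force: [0.2, -0.4, 0.4]
opening: 0.938
finger_force: 0.0
```

Call:
{"method": "drive_tool", "body": {"moves": [[[0,0,0],[0,0.06,0],0.08],[[0,0,0],[0,0.06,0],0.08],[[0,0,0],[-0.03,0.05,0],0.08],[[0,0,0],[0,0,0],0.08],[[0,0,0],[0,0,0],0.08]]}}

```text
time: 19.98
eef_pos: [0.4764, -0.5958, 0.2415]
tcp_rot: [1.0, -0.0, 0.0, 0.0]
contact_force: [0.7, 0.1, 0.3]
opening: 0.936
finger_force: 0.0
```

```bash
python3 - <<'E'
from h import *
show()
c=ctrl.read_camera("top"); cv2.imwrite("pics/t4.png",c["image"][:,:,::-1])
for k in blobs(c,(0,110,50),(9,215,255),400):
    for z in(.033,.018): print(k.mean(0).round(),z,np.round(cv2.minEnclosingCircle(ray(c,k,z)[:,:2].astype(np.float32))[0],4))
E
```

```text
{'time': 19.975, 'qpos': [-1.0291, 0.4827, 1.3331, 0.0005, 1.3255, 0.5424], 'eef_pos': [0.4764, -0.5958, 0.2415], 'tcp_rot': [1.0, -0.0004, 0.0003, 0.0], 'contact_force': [0.6633, 0.1372, 0.2574], 'opening': 0.9364, 'finger_force': 0.0}
[506. 248.] 0.033 [ 0.5039 -0.4196]
[506. 248.] 0.018 [ 0.507  -0.4257]
[408. 247.] 0.033 [ 0.4907 -0.1875]
[408. 247.] 0.018 [ 0.4937 -0.1903]
[259. 248.] 0.033 [0.4675 0.169 ]
[259. 248.] 0.018 [0.4702 0.1714]
[355. 147.] 0.033 [ 0.7392 -0.0455]
[355. 147.] 0.018 [ 0.7458 -0.0463]
[522. 110.] 0.033 [ 0.869  -0.4708]
[522. 110.] 0.018 [ 0.8775 -0.4776]
[174.  88.] 0.033 [0.8737 0.43  ]
[174.  88.] 0.018 [0.8822 0.4361]
```

View pics/t4.png

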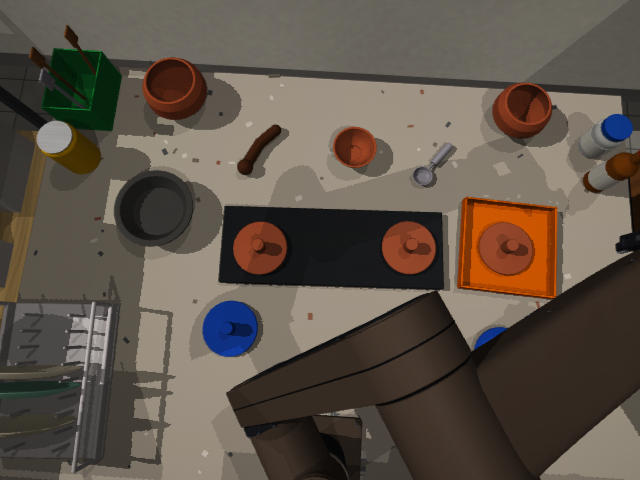

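The warped lid lies flat, knob up, centred in the tray at (506,248). The sound lids at (260,247) and (409,247) and the bystanders have not moved, and the arm is clear.

```bash
python3 -c "
from plant import ctrl
print(ctrl.sign_off())"
```

```text
the job is handed in; nothing more can be done
None
```

The middle lid was the warped one: it tipped under a press of up to about 10 N. I laid it flat, knob up, in the orange tray, let go and handed the job in (result not shown). I pressed one other lid at two places and it stayed level, left the third unpressed, and the last picture shows nothing else moved.

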